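# Seat the capsule tray on its stand's pin

## Task

Pick up the loose wooden capsule tray and fit it on the metal stand that is screwed to the worktop, its length along the stand's rail: rest the tray lightly on the brass pin, slide it along the slot until the hole in its middle comes over the pin and it drops, and leave it lying fully home and flat on the rail, in line with it. Be gentle, never bear down hard on the stand, and leave the other things where they are.

Things in the scene. Friction and masses are not known exactly. Their poses are not given: they have to be found in the camera images.
- tray: Loose wooden capsule tray lying flat on the worktop: a plate 140 long (own x) x 60 wide (own y) x 18 thick (own z, up), 0.19 to 0.35 kg. Origin: centre of its underside. A vertical 14 mm through hole lies in its middle. Two brass rings (45 across, 4 high) stand on top, 44 either side of the hole along x. Grip it across the 60 mm width, at the middle; either way round will do.
- hole (a point): Middle of the tray's top face, 18 mm above its underside: the mouth of the round 14 mm through hole (no useful lead-in at its lower edge). Gripped loosely, the tray can pivot between the fingers when it bears on the pin far from them.
- stand: Metal stand, fixed to the worktop. Origin: centre of its underside, z up. A foot 132 (own x) x 72 (own y) x 6 high carries a rail 116 (x) x 36 (y) whose flat top, the deck, is 25 mm above the worktop. The tray belongs flat on the deck, its x along the stand's x (either way round), the pin in its hole (2 mm play all round).
- deck (a point): Middle of the deck, amid a dark slot along the stand's x. A brass pin, 10 mm thick, rises 10 mm above the deck (tip 35 mm above the worktop, 1.5 mm chamfer). It is clamped fast in the slot, at own y = 0 but at an unknown own x, -30 to +30 mm, new each time and not measured. Slid on its tip the tray's underside is 35 mm above the worktop; home, 25 mm.
- cup_empty: Bystander: empty glass coffee cup with handle, 88x119x78, at the right (sizes in mm). Origin at the centre of its underside.
- frother: Bystander: black ribbed milk jug, 92x91x194, beside the coffee machine (sizes in mm). Origin at the centre of its underside.
- espresso_cup: Bystander: cream espresso cup with handle, 59x88x55 (sizes in mm). Origin at the centre of its underside.
- tea_box: Bystander: small red tea carton, 51x64x68 (sizes in mm). Origin at the centre of its underside.
- honey_jar: Bystander: honey jar with yellow lid, 57x61x95 (sizes in mm). Origin at the centre of its underside.
- salt: Bystander: salt shaker with grey top, 44x44x90 (sizes in mm). Origin at the centre of its underside.
There are look-alikes about, which are no part of the job. There is more than one size of the tray; the job needs the larger.

How it is judged:
On the way, in this order (a step that is already met when the one before it is completed fails the run):
1. the tray is lifted clear of the worktop (height (world z) of tray above 0.032 m), for 0.2 s.
2. the tray has dropped over the pin and lies flat on the rail, in line with it (z of tray in the frame of stand between 0.0225 and 0.0275 m and angle between tray's own z axis and vertical below 0.05 rad and x of tray in the frame of stand between -0.036 and 0.036 m and y of tray in the frame of stand between -0.007 and 0.007 m and angle between the x axis of tray and the x axis of stand, either way round below 0.15 rad), for 0.2 s.
At the end, for the whole second after the job is handed in: The tray lies at rest on the stand's deck with the pin in its hole: its underside within 2.5 mm of the deck's height, tilted less than 0.05 rad, its length within 0.15 rad of the rail's, its middle within 36 mm along and 7 mm across of the stand's middle (anywhere the pin can be) (all of step 2 and linear speed of tray below 0.02 m/s); the robot touches nothing.
It fails at once if the tray is pressed against the stand or its pin with more than 30 N (contact force between tray and stand above 30 N).
It fails at once if a finger presses on the stand with more than 30 N (contact force between the fingers and stand above 30 N).
It fails at once if a bystander (glass cup, milk jug, espresso cup, tea carton, honey jar or salt shaker) is moved by more than 30 mm (distance of any of cup_empty, frother, espresso_cup, tea_box, honey_jar, salt from where it was at the start of the episode above 0.03 m).
It also fails if it takes over 72 s, if anything falls off the work surface, if the arm or the gripper's body presses on something with over 40 N, if the wrist force passes 120 N, or if a joint passes its speed limit or range.

## Robot

A 6-joint arm with a two-finger parallel gripper is mounted at the origin on a cart in front of the work surface, level with it; the furniture and walls round the work are solid. World frame = base frame: x ahead of the robot, y to its left, z up, the work surface at z = 0. Lengths are in m, angles in rad, forces in N, time in s.
With the tool pointing down it reaches from about 0.3 to 0.775 m from the base axis. Payload 14.6 kg.
Tool frame: the origin (TCP) lies midway between the tips of the shut fingers; the grasp point (between the pads) lies 19 mm behind it; z points along the fingers, y is the line along which they close (so a half turn about z gives the same grasp; the last joint's range is limited). The gripper opens to 85 mm and grips with 20 to 120 N. Pads are 22 mm wide; open, the fingers measure 114 mm over their backs; the gripper's body (76 mm by 85 mm) begins 54 mm behind the grasp point. The pads swing forward as they close: fully open they stand 13 mm farther back than shut.
Start: joints at [-1.301, 0.3, 1.521, -0, 1.321, -0.067], TCP at [0.182, -0.519, 0.231] pointing down, gripper open.
Joint ranges: [-3.03, 3.03], [-0.79, 2.21], [0.23, 2.52], [-1.04, 4.18], [0, 3.07], [-2.55, 2.55]. Speed limits (rad/s): [2.22, 2.22, 2.57, 3.14, 3.14, 3.14].

## Interface

Orientations are given as [roll, pitch, yaw] about the fixed x, y, z axes, in that order (R = Rz(yaw) Ry(pitch) Rx(roll)).
In Python, from workcell import bot gives the robot as it stands. The module is installed in compiled form; this text tells all that it offers.
- The arm moves only by the shell command python3 -m jog 'ROWS'. ROWS is JSON, a list that holds one entry, the list of rows, each a list of 5 numbers: the opening, from 0 (shut) to 1 (fully open), then the shift along the world's x, y, z in mm, then the turn about the world's z in rad. A call has 1 to 20 rows; each row shifts and turns the commanded pose from where the row before left it; what a row does not reach is not made up. A row lasts 1/12 s, in which the tool goes at most 41.7 mm and 7.16 degrees, less where a joint would pass 70% of its speed; a pose out of reach is approached as far as the arm can. A call is refused whole if a number of a shift passes 41.7 or a number of a turn 0.125, either way. A call with a gripper value outside its range is refused whole. The fingers move at their own pace and stop on an object; the grip force is fixed at half the most. Time passes only in rows, so rows that do not move let the fingers close. It gives the time, the measured TCP pose, the force, the opening and the grip force at its end, in the units of the state.
- bot.sense(): the state, without advancing time (a new reading comes with each control period).
- bot.snapshot(name): name is "scene" or "top" or "wrist"; returns the picture (400x640x3 uint8, red, green, blue); there is no depth.
- bot.calibration(name): a dict with "fx", "fy", "cx", "cy" (pixels), "R" (3x3) and "t" (3): a world point X has camera coordinates R X + t. Camera axes: x right, y down, z forward; pixel columns grow to the right and rows downward; lengths in m; the calibration is good to about 2 mm. A picture is of the moment at which its call begins: read the wrist's pose just before it. calibration takes no time and is no camera call; for the wrist camera it gives the pose at the moment of the call.
- bot.finish_job(): hands the job in; it is judged then, once.
The state is a dict: "clock": time; "joint_pos": joint angles; "qd": joint speeds; "joint_torque": joint torques, N m; "eef_pos": TCP position; "ee_rot": TCP orientation; "force": force on the tool from outside, world axes, zero at the start; "wrist_torque": the same for the moment, N m; "finger_gap": finger opening in m; "gripper_force": force on a finger pad.
Only numpy, scipy, OpenCV 4.12 (cv2) and the standard library are available. Lean on these libraries where they do the work, as an engineer would, in place of code of your own. Each camera call takes 0.05 s, during which the arm holds its last target. There are 200 camera calls.

## Working session

There is one attempt and no reset: what is moved stays moved. The work goes in short steps, Python scripts to look and compute and a shell command to move; the robot and the scene stay as the last step left them, time stands still between calls to the robot, and variables do not carry over. Pictures are saved under pics/ and viewed, at most 10 in all, crops included, and the job is handed in when it is done.

```bash
mkdir -p pics; python3 - <<'E'
from workcell import bot
import cv2
s=bot.sense();print(s)
for n in("top","scene"):
    c=bot.calibration(n);print(n,c)
    cv2.imwrite(f"pics/{n}0.png",bot.snapshot(n)[:,:,::-1])
E
```

```text
{'clock': 0.0, 'joint_pos': array([-1.30060644e+00,  3.00479634e-01,  1.52161172e+00, -6.79760513e-06,
        1.32067571e+00, -6.66358092e-02]), 'qd': array([ 0.00089014,  0.00183943,  0.00113502,  0.00097221, -0.00032377,
       -0.00107509]), 'joint_torque': array([ 4.47992943e-04, -5.43499267e+01, -3.61790442e+01, -3.33752200e-05,
        4.03670230e-03,  3.40597204e-07]), 'eef_pos': array([ 0.18168411, -0.51887139,  0.23070367]), 'ee_rot': array([-3.14042041e+00, -7.16302886e-05,  3.36827344e-01]), 'force': array([-0.37071659,  0.26438256, -0.01208679]), 'wrist_torque': array([ 0.0863334 , -0.019382  ,  0.01607389]), 'gripper_force': 0.0, 'finger_gap': 0.08509297958326767}
top {'fx': 429.7505255422729, 'fy': 429.7505255422729, 'cx': 319.6996834671382, 'cy': 200.8661664768038, 'R': array([[-0.00772603, -0.99994382, -0.00725661],
       [-0.99852307,  0.00810491, -0.05372132],
       [ 0.05377712,  0.00683084, -0.9985296 ]]), 't': array([-0.11995328,  0.62776604,  0.98963842])}
scene {'fx': 427.76134476416036, 'fy': 427.76134476416036, 'cx': 314.5251041849889, 'cy': 208.30272331091584, 'R': array([[-0.83533315, -0.54965215,  0.01005208],
       [-0.3976702 ,  0.59153169, -0.70139053],
       [ 0.37957469, -0.58989217, -0.7127063 ]]), 't': array([0.43456985, 0.34128809, 0.93081257])}
```

View pics/top0.png

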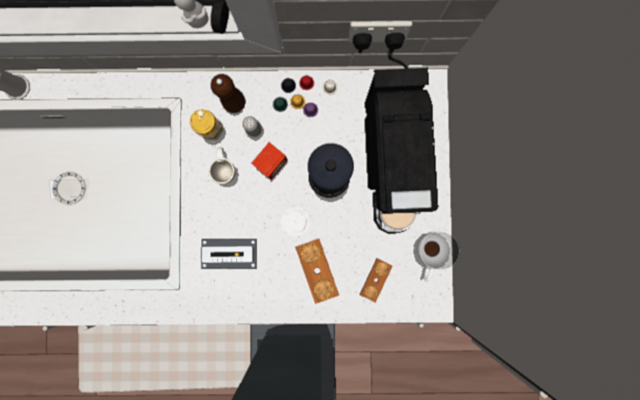

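View pics/scene0.png

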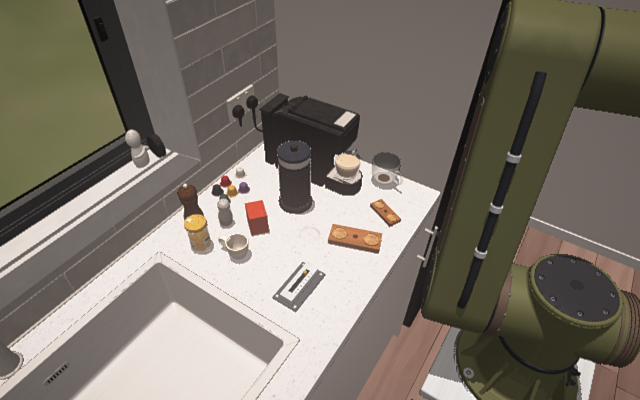

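The top view shows these candidates: the large tray at (317,271), a smaller tray at (376,280), the stand at (229,254) with a brass spot near (237,254), and a flat white disc at (294,222), which isn't relevant. I choose the large tray, and will check it in a close crop and measure it.

```bash
cat > h.py <<'E'
from workcell import bot
import cv2, numpy as np
def ray(c,uv,z):
    d=c["R"].T@np.array([(uv[0]-c["cx"])/c["fx"],(uv[1]-c["cy"])/c["fy"],1]); o=-c["R"].T@c["t"]
    return (o+d*(z-o[2])/d[2])
def rect(c,m,z):
    "largest blobs of mask -> list of (centre, sides, yaw of long side, pixel)"
    out=[]
    for k in sorted(cv2.findContours(m,cv2.RETR_EXTERNAL,cv2.CHAIN_APPROX_NONE)[0],key=cv2.contourArea)[::-1][:4]:
        P=np.array([ray(c,p[0],z)[:2]*1000 for p in k],np.float32)
        b=cv2.boxPoints(cv2.minAreaRect(P)); e=[b[1]-b[0],b[2]-b[1]]
        l=max(e,key=np.linalg.norm); y=np.arctan2(l[1],l[0])
        out.append((b.mean(0).round(1),[round(float(np.linalg.norm(q)),1) for q in e],round(float((y+np.pi/2)%np.pi-np.pi/2),3),k.mean(0)[0].round(0)))
    return out
E
python3 - <<'E'
from h import *
im=cv2.imread("pics/top0.png");c=bot.calibration("top")
hsv=cv2.cvtColor(im,cv2.COLOR_BGR2HSV)
roi=np.zeros(im.shape[:2],np.uint8);roi[225:315,190:410]=255
wood=cv2.inRange(hsv,(5,70,60),(25,255,255))&roi
wood=cv2.morphologyEx(wood,cv2.MORPH_CLOSE,np.ones((5,5)))
for r in rect(c,wood,.018):print("wood",r)
roi[:,280:]=0
foot=cv2.inRange(cv2.cvtColor(im,cv2.COLOR_BGR2GRAY),0,175)&roi
for r in rect(c,foot,.006)[:2]:print("foot",r)
a=cv2.resize(im[230:312,192:400],None,fx=3.8,fy=3.8,interpolation=cv2.INTER_CUBIC)
cv2.imwrite("pics/crop.png",a)
E
```

```text
wood (array([ 464.9, -116.8], dtype=float32), [58.9, 139.1], 0.334, array([317., 271.]))
wood (array([ 442.8, -253.1], dtype=float32), [92.9, 40.2], -0.459, array([376., 280.]))
wood (array([505.7,  69.5], dtype=float32), [6.9, 11.7], 1.564, array([236., 254.]))
wood (array([ 566.7, -304.4], dtype=float32), [4.6, 37.2], 1.563, array([397., 226.]))
foot (array([506.3,  90.9], dtype=float32), [70.3, 130.4], 1.564, array([228., 253.]))
```

View pics/crop.png

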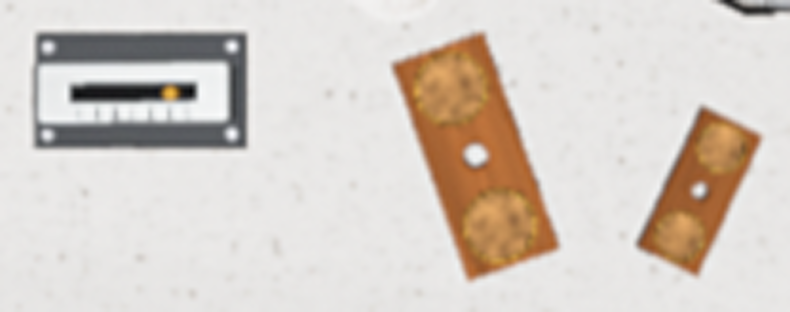

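The crop confirms the big wooden tray, with its hole at top px (317,270.5), and a clearly smaller look-alike on the right. The stand's slot shows the brass pin at about (237,254). The tool yaw already matches the tray, so I reach for it now.

```bash
python3 - <<'E'
from h import *
c=bot.calibration("top");print(ray(c,(237,254.2),.035),ray(c,(317.3,270.5),.018))
E
python3 -m jog '[[[1,21.8,30.9,0,0],[1,21.8,30.9,0,0],[1,21.8,30.9,0,0],[1,21.8,30.9,0,0],[1,21.8,30.9,0,0],[1,21.8,30.9,0,0],[1,21.8,30.9,0,0],[1,21.8,30.9,0,0],[1,21.8,30.9,0,0],[1,21.8,30.9,0,0],[1,21.8,30.9,0,0],[1,21.8,30.9,0,0],[1,21.8,30.9,0,0],[1,0,0,-30,0],[1,0,0,-30,0],[1,0,0,-30,0],[1,0,0,-30,0],[1,0,0,-30,0],[1,0,0,-10,0],[1,0,0,0,0]]]'
```

```text
[0.50525015 0.064924   0.035     ] [ 0.46516421 -0.11812355  0.018     ]
clock: 1.77
eef_pos: [0.464, -0.117, 0.0693]
ee_rot: [-3.139, 0.004, 0.337]
force: [-0.1, -0.5, 0.2]
finger_gap: 0.0855
gripper_force: 0.0
```

```bash
python3 -m jog '[[[1,0.5,-0.5,-20,0],[1,0,0,-20,0],[1,0,0,-15,0],[1,0,0,-8,0],[1,0,0,-5,0],[1,0,0,-2,0],[1,0,0,0,0],[0,0,0,0,0],[0,0,0,0,0],[0,0,0,0,0],[0,0,0,0,0],[0,0,0,0,0],[0,0,0,0,0],[0,0,0,0,0],[0,0,0,0,0],[0,0,0,0,0]]]'; python3 - <<'E'
from h import *
cv2.imwrite("pics/w1.png",bot.snapshot("wrist")[:,:,::-1])
E
```

```text
clock: 3.1
eef_pos: [0.4661, -0.1181, 0.0024]
ee_rot: [3.141, -0.001, 0.337]
force: [-3.0, 1.0, 11.2]
finger_gap: 0.0586
gripper_force: 63.6
```

View pics/w1.png

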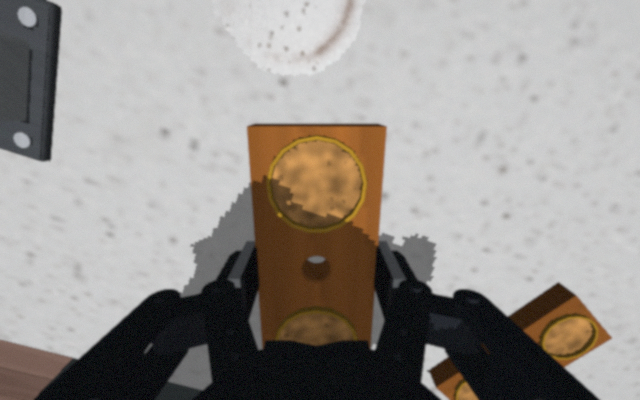

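The tray is gripped, with gap 58.6 mm. The hole shows at wrist px (316,265) between the fingers. The fingertips just touch the worktop. I lift, move and turn towards the stand.

```bash
python3 - <<'E'
from h import *
s=bot.sense();c=bot.calibration("wrist")
print("hole-TCP",ray(c,(316,257),.018)-s["eef_pos"],s["eef_pos"])
im=bot.snapshot("wrist");g=cv2.cvtColor(im,cv2.COLOR_RGB2GRAY)[240:290,290:345]
print(g[::4,::4])
E
python3 -m jog '[[[0,0,0,5,0],[0,0,0,10,0],[0,0,0,20,0],[0,0,0,25,0],[0,0,0,25,0],[0,0,0,10,0],[0,0,0,0,0],[0,0,0,0,0],[0,0,0,0,0],[0,3,19,0,0.123],[0,4,19,0,0.123],[0,4,19,0,0.123],[0,4,19,0,0.123],[0,4,19,0,0.123],[0,4,19,0,0.123],[0,4,19,0,0.123],[0,4,19,0,0.123],[0,4,19,0,0.123],[0,4,19,0,0.12]]]'
python3 -m jog '[[[0,0,0,0,0],[0,0,0,0,0]]]'
python3 - <<'E'
from h import *
cv2.imwrite("pics/w2.png",bot.snapshot("wrist")[:,:,::-1]);print(bot.sense()["eef_pos"])
cv2.imwrite("pics/top2.png",bot.snapshot("top")[:,:,::-1])
E
```

```text
hole-TCP [0.00556698 0.0015573  0.01558838] [ 0.46615677 -0.1180578   0.00241162]
[[ 59  60  62  63  61  56  61  59  61  59  61  65  66  66]
 [ 58  63  62  60  60  62  60  53  62  57  58  61  60  66]
 [ 58  60  64  63  60  55  60  58  59  65  60  64  61  66]
 [ 60  58  62  62  63  59  61  60  61  61  62  65  63  63]
 [ 62  62  60  65  60  71  94  89  74  59  59  61  62  64]
 [ 57  59  61  60  52 101 110 108 101  51  57  63  64  65]
 [ 55  61  61  53  38  42  42  47  42  39  54  61  62  59]
 [ 57  62  61  48  40  37  40  43  43  41  47  60  62  59]
 [ 57  59  60  52  41  39  42  38  43  37  54  62  64  63]
 [ 58  59  59  58  48  41  42  38  38  47  56  60  60  63]
 [ 63  60  61  60  58  50  53  43  53  57  60  62  61  61]
 [ 60  60  60  61  60  58  67  63  55  59  62  64  57  61]
 [ 59  61  60  63  60  60  60  61  58  53  55  59  57  60]]
clock: 4.78
eef_pos: [0.5041, 0.073, 0.0946]
ee_rot: [-3.139, 0.0, 1.57]
force: [1.3, -0.3, -2.2]
finger_gap: 0.0584
gripper_force: 65.6
clock: 4.95
eef_pos: [0.504, 0.0726, 0.0948]
ee_rot: [-3.139, 0.0, 1.564]
force: [-0.3, 0.6, -3.0]
finger_gap: 0.0584
gripper_force: 65.6
[0.50404233 0.07200364 0.09505414]
```

View pics/w2.png

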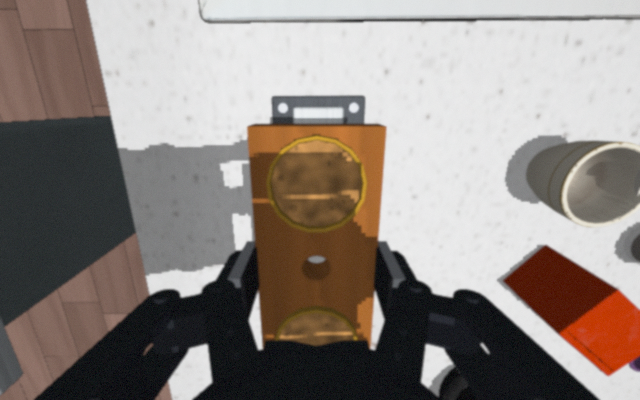

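The tray is held level above the stand. The hole is at (316,267), and the far edge of the stand shows at (318,100), symmetric under the tray. Next I refine the hole-to-TCP and pin positions.

```bash
python3 - <<'E'
from h import *
s=bot.sense();c=bot.calibration("wrist");p=s["eef_pos"]
im=cv2.imread("pics/w2.png");g=cv2.GaussianBlur(cv2.cvtColor(im,cv2.COLOR_BGR2GRAY),(3,3),0)
# hole mask: dark or bright centre in roi
hs=cv2.cvtColor(im,cv2.COLOR_BGR2HSV)[245:292,290:345]
m=((g[245:292,290:345]<50)|(hs[...,1]<90)).astype(np.uint8)
n,l,st,ce=cv2.connectedComponentsWithStats(cv2.morphologyEx(m,cv2.MORPH_CLOSE,np.ones((3,3))))
i=1+np.argmax(st[1:,4]);x,y,w,h,a=st[i];print(st[i])
uv=(290+x+(w-1)/2,245+y+(h-1)/2)
print("uv",uv,"hole-TCP mm",1e3*(ray(c,uv,p[2]-.0024+.018)-p),"TCP",p,s["ee_rot"])
for n,f in(("top","pics/top0.png"),("scene","pics/scene0.png")):
    im=cv2.imread(f);c=bot.calibration(n);hsv=cv2.cvtColor(im,cv2.COLOR_BGR2HSV)
    r=(slice(240,268),slice(205,252)) if n=="top" else (slice(258,308),slice(275,325))
    m=cv2.inRange(hsv[r],(8,110,90),(30,255,255));k=cv2.moments(m,True)
    uv=(r[1].start+k["m10"]/k["m00"],r[0].start+k["m01"]/k["m00"])
    print(n,k["m00"],uv,1e3*ray(c,uv,.033))
    if n=="top":
        w=((hsv[r][...,2]>225)&(hsv[r][...,1]<20)).astype(np.uint8)*255
        full=np.zeros(im.shape[:2],np.uint8);full[r]=w
        full=cv2.morphologyEx(full,cv2.MORPH_CLOSE,np.ones((7,7)))
        print("rail",rect(c,full,.025)[0])
im=cv2.imread("pics/top2.png");c=bot.calibration("top");hsv=cv2.cvtColor(im,cv2.COLOR_BGR2HSV)
m=cv2.inRange(hsv,(5,70,40),(25,255,255));m[:225]=0;m[300:]=0;m[:,:190]=0;m[:,290:]=0
print("tray",rect(c,cv2.morphologyEx(m,cv2.MORPH_CLOSE,np.ones((25,25))),.11)[0])
E
```

```text
[ 14  10  22  22 315]
uv (np.float64(314.5), np.float64(265.5)) hole-TCP mm [-0.26683077  0.39509441 15.6       ] TCP [0.5041236  0.07162762 0.09531536] [-3.13978139e+00  2.76185030e-04  1.56167540e+00]
top 13.0 (236.30769230769232, 254.0) [505.58056022  66.91212013  33.        ]
rail (array([505.5,  87.8], dtype=float32), [106.3, 32.2], -1.564, array([228., 254.]))
scene 9.0 (304.8888888888889, 271.6666666666667) [505.09189402  67.03926421  33.        ]
tray (array([505.4,  33.1], dtype=float32), [61.2, 63.5], 1.571, array([246., 257.]))
```

```bash
python3 -m jog '[[[0,1.2,6.5,-10,0],[0,0,0,-15,0],[0,0,0,-13,0],[0,0,0,-7,0],[0,0,0,-4,0],[0,0,0,0,0],[0,0,0,0,0],[0,0,0,0,0],[0,0,0,0,0]]]'; python3 -c "
from workcell import bot;s=bot.sense();print(s['eef_pos'],s['force'],s['wrist_torque'])"
```

```text
clock: 5.8
eef_pos: [0.5062, 0.0786, 0.0479]
ee_rot: [3.14, -0.0, 1.564]
force: [0.3, -0.2, -2.6]
finger_gap: 0.0584
gripper_force: 65.6
[0.50619522 0.07859193 0.04786033] [ 0.26949918 -0.2173875  -2.64594109] [-0.01465153 -0.00749501 -0.01305148]
```

```bash
python3 -m jog '[[[0,0,0,-4,0],[0,0,0,-2,0],[0,0,0,-2,0],[0,0,0,-1,0],[0,0,0,0,0],[0,0,0,0,0],[0,0,0,0,0]]]'; python3 -m jog '[[[0,0,0,-0.5,0],[0,0,0,0,0],[0,0,0,0,0]]]';  python3 -m jog '[[[0,0,0,-0.5,0],[0,0,0,0,0],[0,0,0,0,0]]]'
```

```text
clock: 6.38
eef_pos: [0.5059, 0.0786, 0.0383]
ee_rot: [3.141, 0.0, 1.564]
force: [0.4, 0.0, -1.0]
finger_gap: 0.058
gripper_force: 65.6
clock: 6.63
eef_pos: [0.5059, 0.0786, 0.0378]
ee_rot: [3.142, -0.0, 1.564]
force: [0.3, 0.6, -1.2]
finger_gap: 0.0582
gripper_force: 65.6
clock: 6.88
eef_pos: [0.5059, 0.0786, 0.0374]
ee_rot: [3.141, -0.0, 1.564]
force: [-0.2, 0.2, 0.1]
finger_gap: 0.0582
gripper_force: 65.9
```

Contact is confirmed: the force went from −2.6 N to about 0 N at the expected height. I now slide toward −y.

```bash
python3 -m jog '[[[0,0,0,-0.3,0],[0,0,-1,0,0],[0,0,-1,0,0],[0,0,-1,0,0],[0,0,-1,0,0],[0,0,0,0,0],[0,0,0,0,0]]]'; for i in 1; do python3 -m jog '[[[0,0,-1,0,0],[0,0,-1,0,0],[0,0,0,0,0],[0,0,0,0,0]]]'; done; python3 -m jog '[[[0,0,-1,0,0],[0,0,-1,0,0],[0,0,0,0,0],[0,0,0,0,0]]]'; python3 -m jog '[[[0,0,-1,0,0],[0,0,0,0,0],[0,0,0,0,0]]]';python3 -m jog '[[[0,0,-1,0,0],[0,0,0,0,0],[0,0,0,0,0]]]'
```

```text
clock: 7.47
eef_pos: [0.5061, 0.0745, 0.0372]
ee_rot: [3.141, -0.0, 1.564]
force: [0.9, 1.9, 5.6]
finger_gap: 0.0582
gripper_force: 66.4
clock: 7.8
eef_pos: [0.506, 0.0724, 0.0371]
ee_rot: [3.141, 0.0, 1.564]
force: [0.6, 0.6, 3.6]
finger_gap: 0.0584
gripper_force: 66.3
clock: 8.13
eef_pos: [0.5055, 0.0703, 0.0365]
ee_rot: [-3.14, 0.0, 1.564]
force: [1.0, -0.8, -0.3]
finger_gap: 0.0585
gripper_force: 65.7
clock: 8.38
eef_pos: [0.5057, 0.0695, 0.0368]
ee_rot: [-3.141, 0.0, 1.564]
force: [-0.6, 0.4, -2.6]
finger_gap: 0.0584
gripper_force: 65.7
clock: 8.63
eef_pos: [0.5058, 0.0686, 0.037]
ee_rot: [-3.141, -0.0, 1.564]
force: [0.5, -0.2, -2.0]
finger_gap: 0.0584
gripper_force: 65.7
```

The pin load vanished near y=70, so the hole is coming over the pin. I centre slightly and lower gently.

```bash
python3 -m jog '[[[0,-0.2,-0.8,0,0],[0,0,0,-0.6,0],[0,0,0,-0.6,0],[0,0,0,-0.6,0],[0,0,0,0,0],[0,0,0,0,0]]]'; python3 -m jog '[[[0,0,0,-0.5,0],[0,0,0,-0.5,0],[0,0,0,0,0],[0,0,0,0,0]]]'
```

```text
clock: 9.13
eef_pos: [0.5056, 0.0678, 0.0351]
ee_rot: [-3.141, 0.0, 1.564]
force: [-0.0, 0.3, -2.8]
finger_gap: 0.0581
gripper_force: 65.7
clock: 9.47
eef_pos: [0.5056, 0.0678, 0.0341]
ee_rot: [-3.142, 0.0, 1.564]
force: [0.1, 0.1, -1.9]
finger_gap: 0.0583
gripper_force: 65.7
```

The underside is 3 mm below the pin's tip with no load, so the pin is in the hole. I continue down (home at TCP z≈0.0274).

```bash
python3 -m jog '[[[0,0,0,-1,0],[0,0,0,-1,0],[0,0,0,-1,0],[0,0,0,-1,0],[0,0,0,-1,0],[0,0,0,0,0],[0,0,0,0,0]]]'; python3 -m jog '[[[0,0,0,-0.7,0],[0,0,0,0,0],[0,0,0,0,0]]]';python3 -m jog '[[[0,0,0,-0.5,0],[0,0,0,0,0],[0,0,0,0,0]]]'; python3 -m jog '[[[0,0,0,-0.4,0],[0,0,0,0,0],[0,0,0,0,0]]]'
```

```text
clock: 10.05
eef_pos: [0.5056, 0.0678, 0.0291]
ee_rot: [-3.141, -0.0, 1.564]
force: [0.3, 0.1, -1.9]
finger_gap: 0.0584
gripper_force: 65.7
clock: 10.3
eef_pos: [0.5056, 0.0678, 0.0285]
ee_rot: [-3.142, 0.0, 1.564]
force: [0.8, 0.1, -1.7]
finger_gap: 0.0582
gripper_force: 65.7
clock: 10.55
eef_pos: [0.5056, 0.0678, 0.028]
ee_rot: [-3.142, -0.0, 1.564]
force: [-1.2, -0.3, -1.8]
finger_gap: 0.0583
gripper_force: 65.7
clock: 10.8
eef_pos: [0.5057, 0.0678, 0.0276]
ee_rot: [-3.142, 0.0, 1.564]
force: [-0.5, 0.3, -3.8]
finger_gap: 0.0583
gripper_force: 65.7
```

```bash
python3 -m jog '[[[0,0,0,-0.3,0],[0,0,0,0,0],[0,0,0,0,0]]]'; python3 -m jog '[[[1,0,0,0,0],[1,0,0,0,0],[1,0,0,0,0],[1,0,0,0,0],[1,0,0,0,0],[1,0,0,0,0],[1,0,0,0,0],[1,0,0,0,0]]]'; python3 -m jog '[[[1,0,0,5,0],[1,0,0,15,0],[1,0,0,25,0],[1,0,0,30,0],[1,0,0,30,0],[1,0,0,30,0],[1,0,-30,15,0],[1,0,-40,0,0],[1,0,-40,0,0],[1,0,-40,0,0],[1,0,-40,0,0],[1,0,-20,0,0],[1,0,0,0,0],[1,0,0,0,0]]]'
python3 - <<'E'
from h import *
a=bot.snapshot("top")[:,:,::-1].copy();b=bot.snapshot("scene")[:,:,::-1]
c=bot.calibration("top");hsv=cv2.cvtColor(a,cv2.COLOR_BGR2HSV)
m=cv2.inRange(hsv,(5,70,40),(25,255,255));m[:225]=0;m[290:]=0;m[:,:180]=0;m[:,290:]=0
print("tray",rect(c,cv2.morphologyEx(m,cv2.MORPH_CLOSE,np.ones((5,5))),.043)[0])
A=cv2.resize(a[220:290,180:300],(400,233),interpolation=3);B=cv2.resize(b[230:330,240:400],(400,250),interpolation=3)
cv2.imwrite("pics/end.png",np.vstack([A,B]))
E
```

```text
clock: 11.05
eef_pos: [0.5057, 0.0678, 0.0275]
ee_rot: [3.141, 0.0, 1.564]
force: [-2.6, -0.1, 3.5]
finger_gap: 0.0583
gripper_force: 66.1
clock: 11.72
eef_pos: [0.5057, 0.0678, 0.0273]
ee_rot: [3.142, 0.0, 1.564]
force: [1.3, 0.3, -0.2]
finger_gap: 0.0854
gripper_force: 0.0
clock: 12.88
eef_pos: [0.5054, -0.143, 0.1774]
ee_rot: [-3.142, -0.0, 1.562]
force: [-0.3, 0.1, -0.3]
finger_gap: 0.0854
gripper_force: 0.0
tray (array([506.3,  66.6], dtype=float32), [58.7, 142.8], 1.563, array([235., 254.]))
```

View pics/end.png

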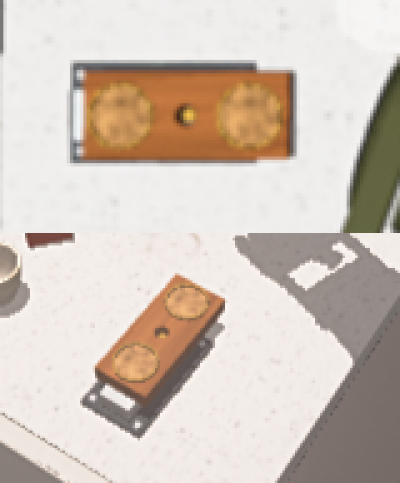

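The tray lies flat on the rail and in line with it (yaw 1.563), with the brass pin visible in its hole at crop px (186,115). The robot is clear.

```bash
python3 -c "
from workcell import bot;print(bot.finish_job())"
```

```text
the job is handed in; nothing more can be done
None
```

The job is handed in: the tray lies flat and in line on the rail with the pin in its hole, the other things were left alone, and the arm is clear; no verdict was returned.

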